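# Change the calibration bench over to its standby feed

### The job

Change this calibration bench over from the mains feed to the standby feed: first flip the lever of the red-handled isolator fully off (towards its plain end), and only then flip the green-handled one fully on (towards its white-striped end), so that the two feeds are never on together. Leave the yellow-handled isolator switched on, and let go of everything.

Things in the scene. Friction and masses are not known exactly. Their poses are not given: they have to be found in the camera images.
- red_isolator: Toggle isolator, red crossbar on its lever. Mains feed. Fixed grey box, 120 (x) x 80 (y) x 40 mm high, black top; origin at the centre of its underside on the bench, z up. Own +x: ON end, white stripe across the top; own -x: plain OFF end. Own x points away from the robot (world x), turned up to 0.6 rad either way. The three isolators are built alike, all fixed, and change places in a row 480 to 570 mm ahead.
- green_isolator: Toggle isolator, green crossbar on its lever. Standby feed. Box, origin and axes as the red one. Lever of all three: pivot axis along own y, 45 mm above the underside, over the box's centre; 12 mm thick steel arm; coloured crossbar 18 mm thick, 50 mm long along own y, its centre 75 mm from the pivot.
- yellow_isolator: Toggle isolator, yellow crossbar on its lever. Feeds another bench; stays on. Box, origin, axes and lever as the red and green ones. The neighbours' origins are at least 180 mm apart. Nothing else nearby is taller than the levers (129 mm).
- red_lever (a joint): Lever angle, rad: 0 fully off (leaning to the plain end, own -x), 0.5 upright, 1.0 fully on (leaning to the white stripe, own +x). Starts on. At either stop it leans 0.5 rad from upright: the bar's centre is then 36 mm to that side of the pivot and 111 mm above the bench; the bar's top passes 129 mm when upright.
- green_lever (a joint): Lever angle, as the red one. Starts off. The levers are top-heavy (0.25 kg) and so have two rest places: about 1 N sideways at the bar moves them; once past upright they fall over to the other stop by themselves within half a second and stay. Let go before upright, they fall back. Push sideways at the bar with shut fingers from above, or pinch the bar and swing it.
- yellow_lever (a joint): Lever angle, as the red one. Starts on and is left on.
Not all that is in view belongs to the job. Leave any turquoise look-alike of the red_isolator alone.

How it is judged (in metres and radians):
On the way, in this order (a step that is already met when the one before it is completed fails the run):
1. the red isolator is off (value of joint red_lever below 0.18 rad), for 0.2 s.
2. then the green isolator is on (value of joint green_lever above 0.82 rad), for 0.2 s.
At the end, for the whole second after the job is handed in: The red lever rests off (within 0.18 rad, 10 degrees, of its off stop), the green lever rests on (within 0.18 rad of its on stop), and the yellow lever is still on (within 0.18 rad of its on stop) (value of joint red_lever below 0.18 rad and value of joint each of green_lever, yellow_lever above 0.82 rad); the robot touches nothing.
It fails at once if the red and green feeds are on together (both levers past upright towards on) (value of joint each of red_lever, green_lever above 0.5 rad).
It fails at once if the yellow lever is pushed past upright, so that it switches off (value of joint yellow_lever below 0.5 rad).
It also fails if it takes over 40 s, if anything falls off the work surface, if the arm or the gripper's body presses on something with over 40 N, if the wrist force passes 120 N, or if a joint passes its speed limit or range.

### The arm

A 6-joint arm with a two-finger parallel gripper is mounted at the origin on the work surface. World frame = base frame: x ahead of the robot, y to its left, z up, the work surface at z = 0. Lengths are in mm, angles in rad, forces in N, time in s.
With the tool pointing down it reaches from about 325 to 900 mm from the base axis. Payload 6.1 kg.
Tool frame: the origin (TCP) lies midway between the tips of the shut fingers; the grasp point (between the pads) lies 19 mm behind it; z points along the fingers, y is the direction in which the jaws open and shut (so a half turn about z gives the same grasp; the last joint's range is limited). The gripper opens to 87 mm and grips with 3 to 60 N. Pads are 19 mm wide; open, the fingers measure 117 mm over their backs; the gripper's body (75 mm by 190 mm) begins 51 mm behind the grasp point.
Start: joints at [1.017, 0.22, 1.526, -0, 1.395, -0.126], TCP at [259.291, 568.668, 222.538] pointing down, gripper open.
Joint ranges: [-2.98, 2.98], [-0.91, 2.08], [0.09, 2.57], [-1.24, 4.39], [0.2, 2.65], [-2.68, 2.68]. Speed limits (rad/s): [2.57, 2.57, 3.01, 3.14, 3.14, 3.14].

### API

Orientations are given as a unit quaternion [x, y, z, w].
In Python, from workcell import r gives the robot as it stands.
- The arm moves only by the tool step_arm, never from a script. Its argument "commands" is a list of rows, each an object with "travel": the shift along the tool's x, y, z in cm, a list of three; "delta_rot": the turn, a rotation vector about the tool's x, y, z in rad, a list of three. In form: [{"travel": [x, y, z], "delta_rot": [rx, ry, rz]}, ...]. A call has 1 to 10 rows; each row is the pose to reach, as a shift and turn from the pose measured when the call began, along the tool's axes at that moment; what a row does not reach only later rows make up. A row lasts 1/8 s, in which the tool goes at most 62.5 mm and 10.7 degrees, less where a joint would pass 70% of its speed; a pose out of reach is approached as far as the arm can. A call with a gripper value outside its range is refused whole. "grip" is the closure, from 0 (fully open) to 1 (shut), set as the call begins (left out, the last holds). The fingers move at their own pace and stop on an object; "force" is the grip in N (left out, the last holds). Time passes only in rows, so rows that repeat a pose let the fingers close. It gives the time, the measured TCP pose, the force and the opening at its end, in the units of the state.
- r.get_state(): the state, without advancing time (a new reading comes with each control period).
- r.snapshot(name): name is "scene" or "top" or "wrist"; returns a dict with "frame" (480x640x3 uint8, red, green, blue), "intrinsics" (3x3 intrinsics, pixels), "rvec" (rotation vector, rad) and "tvec" (3), from world to camera coordinates, as OpenCV has them. Camera axes: x right, y down, z forward; pixel columns grow to the right and rows downward; lengths in mm; the calibration is good to about 2 mm. A picture is of the moment at which its call begins. There is no depth.
- r.hand_in(): hands the job in, once; it reports no verdict.
Trained networks look in a picture, given as the dict that the camera call returned (one of the last four; its "shot" number tells which), for a name from the list of things; names that differ only in an ending like _2 or _b are one class to them, and where a whole thing is asked for, a point or a joint stands for the part that bears it (a point fixed in the world has none). Each returns a list of dicts, best first, with "conf" (0 to 1); they miss things now and then, are a little off and sometimes report something else, mostly with a low value. They report only what shows in the picture. A call takes as long as a camera call. They do not tell look-alikes from the thing itself.
- r.search_frame(target, picture): "box" ([left, top, right, bottom] as shares, 0 to 1, of the picture: columns of its width, rows of its height, round what is visible of it).
- r.outline_of(target, picture): "pixels" (480x640 bool, what is visible of it) and "box" ([left, top, right, bottom] as shares, 0 to 1, of the picture: columns of its width, rows of its height, round what is visible of it).
- r.tip_of(target, picture): "location" ([column, row] as shares, 0 to 1, of the picture: columns of its width, rows of its height: a listed point, or the origin of a listed thing).
The state is a dict: "time_s": time; "joint_positions": joint angles; "joint_velocities": joint speeds; "joint_torque": joint torques, N m; "ee_pos": TCP position; "tool_rot": TCP orientation; "contact_force": force on the tool from outside, world axes, zero at the start; "wrist_torque": the same for the moment, N m; "width": finger opening in mm.
Only numpy, scipy, OpenCV 4.12 (cv2) and the standard library are available. Lean on these libraries where they do the work, as an engineer would, in place of code of your own. Each camera call takes 0.05 s, during which the arm holds its last target. There are 200 camera calls.

## Working session

There is one attempt and no reset: what is moved stays moved. The work goes in short steps, Python scripts to look and compute and a tool call to move; the robot and the scene stay as the last step left them, time stands still between calls to the robot, and variables do not carry over. Pictures are saved under pics/ and viewed, about 8 in all and at most 12, crops included, and the job is handed in when it is done.

Besides the shell and the picture viewer there is one more tool, called as a command line: name --argument value ..., lists and objects as JSON in quotes. step_arm: Moves the arm, as the interface text tells. Its arguments: {"type":"object","properties":{"commands":{"type":"array"},"grip":{"type":"number"},"force":{"type":"number"}},"required":["commands"]}

```bash
mkdir -p pics
cat > h.py <<'E'
import numpy as np, cv2
from workcell import r
def P(s):
    R=cv2.Rodrigues(np.array(s["rvec"],float))[0]; t=np.array(s["tvec"],float).reshape(3); K=np.array(s["intrinsics"],float)
    return K,R,t
def proj(s,X):
    K,R,t=P(s); x=(R@np.atleast_2d(X).T).T+t; x=x@K.T; return x[:,:2]/x[:,2:]
def onz(s,uv,z):
    K,R,t=P(s); d=R.T@np.linalg.solve(K,[uv[0],uv[1],1]); c=-R.T@t; return c+d*(z-c[2])/d[2]
def tri(obs):
    A=np.zeros((3,3));b=np.zeros(3)
    for s,uv in obs:
        K,R,t=P(s); d=R.T@np.linalg.solve(K,[uv[0],uv[1],1]); d/=np.linalg.norm(d); c=-R.T@t
        M=np.eye(3)-d@d[:,None]*0-np.outer(d,d); A+=M;b+=M@c
    return np.linalg.solve(A,b)
def save(s,n,crop=None,f=1):
    im=cv2.cvtColor(s["frame"],cv2.COLOR_RGB2BGR)
    cv2.imwrite("pics/"+n,im)
E
sed -i 's/np.eye(3)-d@d\[:,None\]\*0-np.outer/np.eye(3)-np.outer/' h.py
python3 - <<'E'
from h import *
S={n:r.snapshot(n) for n in("scene","top")}
for n,s in S.items():
    save(s,n+"0.png")
    print(n,"cam",(-P(s)[1].T@P(s)[2]).round())
    for c in("red","green","yellow"):
        for x in r.tip_of(c+"_isolator",s)[:3]:
            uv=np.array(x["location"])*[640,480]; print(c,"iso",x["conf"],uv.round(),onz(s,uv,0).round())
        for x in r.search_frame(c+"_lever",s)[:3]:
            print("  lever box",x["conf"],(np.array(x["box"])*[640,480,640,480]).round())
st=r.get_state();print(st["ee_pos"],st["tool_rot"],st["contact_force"],st["time_s"])
E
```

```text
scene cam [966. 359. 782.]
red iso 0.89 [226. 199.] [ 546. -373.    0.]
red iso 0.65 [300. 222.] [ 479. -198.    0.]
  lever box 0.77 [220. 151. 241. 189.]
  lever box 0.76 [268. 184. 294. 205.]
green iso 0.58 [358. 282.] [514.   4.   0.]
  lever box 0.63 [356. 230. 385. 271.]
yellow iso 0.8 [453. 350.] [509. 225.   0.]
  lever box 0.84 [437. 312. 467. 341.]
top cam [385. -64. 831.]
red iso 0.73 [498. 221.] [ 549. -373.    0.]
red iso 0.58 [407. 262.] [ 483. -214.    0.]
  lever box 0.88 [401. 220. 436. 260.]
  lever box 0.87 [505. 216. 538. 240.]
green iso 0.73 [275. 243.] [520.   8.   0.]
  lever box 0.57 [243. 235. 277. 265.]
yellow iso 0.58 [144. 258.] [501. 228.   0.]
  lever box 0.92 [111. 210. 142. 250.]
  lever box 0.15 [104. 205. 176. 294.]
[259.29988525 568.69973227 222.57676986] [2.12259367e-01 9.77213364e-01 4.73460965e-05 1.33807671e-05] [0.04350785 0.10057621 0.42254954] 0.7
```

View pics/scene0.png

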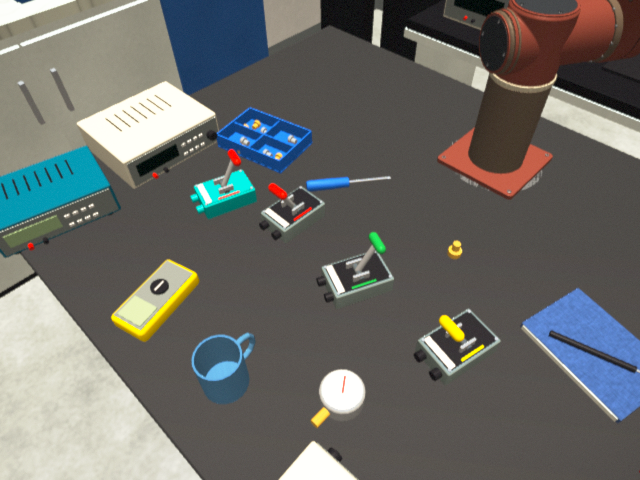

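View pics/top0.png

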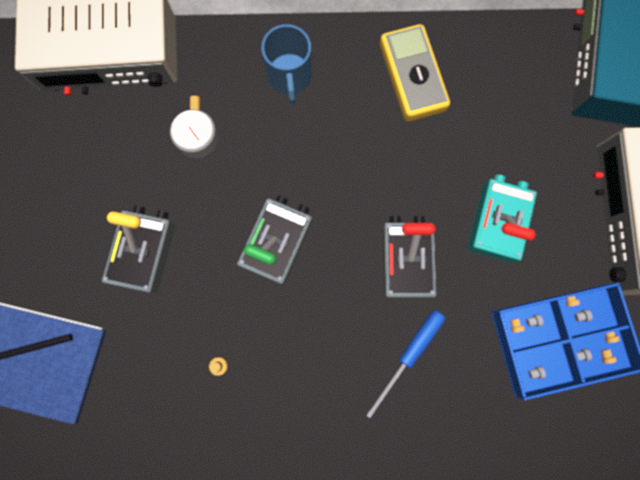

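Scene: the real red isolator is the grey box at top (410,258), with its bar at (419,229). The turquoise look-alike is at (505,218). The green bar is at (260,255) leaning towards the robot (off), and the yellow bar at (124,219) is on. Next I'll triangulate the bars by colour and take the yaws.

```bash
cat > m.py <<'E'
from h import *
def blob(s,c,near):
    hsv=cv2.cvtColor(s["frame"],cv2.COLOR_RGB2HSV); h,S,v=[hsv[...,i].astype(int) for i in range(3)]
    m={"red":(h<8)|(h>172),"green":(h>50)&(h<75),"yellow":(h>22)&(h<34)}[c]&(S>140)&(v>70)
    n,l,st,ce=cv2.connectedComponentsWithStats(m.astype(np.uint8))
    k=min((i for i in range(1,n) if st[i,4]>60),key=lambda i:np.hypot(*(ce[i]-near)))
    ys,xs=np.nonzero(l==k); p=np.c_[xs,ys].astype(float)
    w,V=np.linalg.eigh(np.cov(p.T)); return p.mean(0),V[:,1],len(p)
if __name__=="__main__":
    a,b=r.snapshot("top"),r.snapshot("scene")
    for c,t,q in(("red",(419,229),(278,191)),("green",(260,255),(377,242)),("yellow",(124,219),(452,328))):
        u,d,n=blob(a,c,t); w,_,n2=blob(b,c,q); X=tri([(a,u),(b,w)])
        e=onz(a,u-8*d,X[2])-onz(a,u+8*d,X[2]); e*=np.sign(e[1])
        print(c,u.round(),w.round(),n,n2,"bar",X.round(1),"reproj",(proj(a,X)[0]-u).round(1),"yaw",np.arctan2(-e[0],e[1]).round(3))
E
python3 m.py
```

```text
red [419. 228.] [277. 191.] 379 190 bar [ 519.3 -213.7  111.1] reproj [-0.1  0.1] yaw -0.02
green [260. 254.] [377. 242.] 234 209 bar [486.3  20.3 110.6] reproj [ 0. -0.] yaw -0.431
yellow [122. 219.] [451. 328.] 266 341 bar [543.7 221.3 112.3] reproj [ 0.3 -0.2] yaw -0.229
```

Heights check out at 111 mm, and box origins and yaws agree with the networks. Going above the far side of the red bar with the fingers shut.

step_arm --commands '[{"travel": [-10, -10, 0], "delta_rot": [0, 0, -0.1]}, {"travel": [-15, -15, 0], "delta_rot": [0, 0, -0.2]}, {"travel": [-20, -20, 0], "delta_rot": [0, 0, -0.3]}, {"travel": [-25, -25, 0], "delta_rot": [0, 0, -0.41]}, {"travel": [-30, -30, 0], "delta_rot": [0, 0, -0.41]}, {"travel": [-36, -35, 0], "delta_rot": [0, 0, -0.41]}, {"travel": [-42, -41, 0], "delta_rot": [0, 0, -0.41]}, {"travel": [-48, -47, 0], "delta_rot": [0, 0, -0.41]}, {"travel": [-54, -53, 0], "delta_rot": [0, 0, -0.41]}, {"travel": [-60.3, -58.5, 0], "delta_rot": [0, 0, -0.41]}]' --grip 1

```text
time_s: 2.05
ee_pos: [485.1, -16.4, 223.0]
tool_rot: [0.009, 1.0, 0.0, 0.001]
contact_force: [0.6, 0.4, 1.8]
width: 1.4
```

step_arm --commands '[{"travel": [-3, -6, 0], "delta_rot": [0, 0, 0]}, {"travel": [-6, -12, 0], "delta_rot": [0, 0, 0]}, {"travel": [-8.8, -19.6, 0], "delta_rot": [0, 0, 0]}, {"travel": [-8.8, -19.6, 0], "delta_rot": [0, 0, 0]}, {"travel": [-8.8, -19.6, 0], "delta_rot": [0, 0, 0]}, {"travel": [-8.8, -19.6, 0], "delta_rot": [0, 0, 0]}]'

```text
time_s: 2.8
ee_pos: [569.2, -213.3, 222.9]
tool_rot: [0.009, 1.0, 0.0, 0.0]
contact_force: [-0.0, 0.8, 0.1]
width: 0.4
```

Run:
```python
from h import *
s=r.snapshot("wrist"); save(s,"w1.png"); 
st=r.get_state(); print(st["ee_pos"],st["contact_force"]); print(proj(s,[[519,-214,111],[519,-189,111],[519,-239,111],st["ee_pos"]]).round())
```

```text
[ 569.26760144 -212.86449151  223.11344965] [ 0.74671462 -0.79849954  0.30597136]
[[321. 161.]
 [358. 160.]
 [283. 161.]
 [324. 306.]]
```

View pics/w1.png

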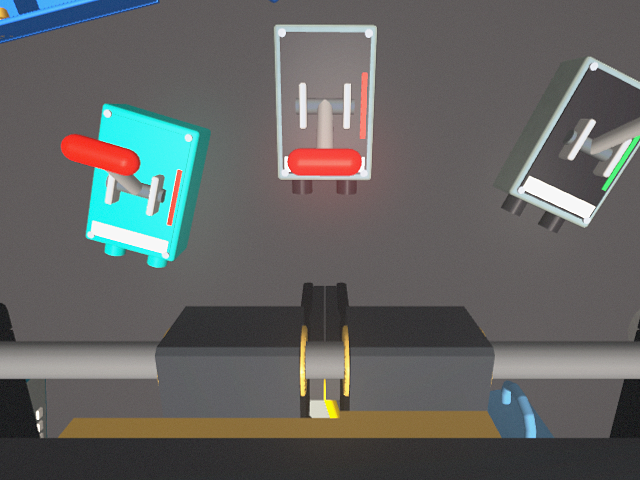

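The projected bar at (321,161) matches the seen one at (324,161), so I'll descend and push.

step_arm --commands '[{"travel": [0, 0, 5], "delta_rot": [0, 0, 0]}, {"travel": [0, 0, 10], "delta_rot": [0, 0, 0]}, {"travel": [0, 0, 12.7], "delta_rot": [0, 0, 0]}, {"travel": [0, 0, 12.7], "delta_rot": [0, 0, 0]}]'

```text
time_s: 3.35
ee_pos: [567.4, -210.4, 93.6]
tool_rot: [0.008, 1.0, 0.002, -0.002]
contact_force: [-0.9, 0.5, 0.8]
width: 0.7
```

step_arm --commands '[{"travel": [2, 0, 0], "delta_rot": [0, 0, 0]}, {"travel": [3, 0, 0], "delta_rot": [0, 0, 0]}, {"travel": [4, 0, 0], "delta_rot": [0, 0, 0]}, {"travel": [5, 0, 0], "delta_rot": [0, 0, 0]}, {"travel": [6, 0, 0], "delta_rot": [0, 0, 0]}, {"travel": [7, 0, 0], "delta_rot": [0, 0, 0]}, {"travel": [8, 0, 0], "delta_rot": [0, 0, 0]}, {"travel": [8.6, 0, 0], "delta_rot": [0, 0, 0]}, {"travel": [8.6, 0, 0], "delta_rot": [0, 0, 0]}]'

```text
time_s: 4.47
ee_pos: [480.9, -209.0, 93.9]
tool_rot: [0.008, 1.0, 0.002, -0.002]
contact_force: [-0.2, -0.2, -0.6]
width: 0.3
```

step_arm --commands '[{"travel": [-2, 0, 0], "delta_rot": [0, 0, 0]}, {"travel": [-3, 0, -5], "delta_rot": [0, 0, 0]}, {"travel": [-3, 0, -10], "delta_rot": [0, 0, 0]}, {"travel": [-3, 0, -12.7], "delta_rot": [0, 0, 0]}, {"travel": [-3, 0, -12.7], "delta_rot": [0, 0, 0]}]'

```text
time_s: 5.1
ee_pos: [513.3, -210.8, 223.7]
tool_rot: [0.008, 1.0, 0.0, 0.001]
contact_force: [-1.0, -0.5, -0.7]
width: 0.2
```

Run:
```python
from m import *
a=r.snapshot("scene"); b=r.snapshot("wrist"); save(b,"w2.png"); save(a,"s2.png"); print(r.get_state()["ee_pos"],r.get_state()["tool_rot"])
for nm,p in(("off",[447,-213,111]),("on",[519,-214,111])):print(nm,proj(a,p),proj(b,p))
print(blob(a,"red",proj(a,[447,-213,111])[0])); print(blob(a,"green",(377,242)))
```

```text
[ 511.23886161 -209.74668933  219.88115107] [ 0.00803188  0.9999632   0.00191267 -0.00233105]
off [[302.93794917 173.64101301]] [[317.19622129 138.26348033]]
on [[277.10949718 190.653536  ]] [[317.82175863 243.32279122]]
(array([303.10404624, 173.52601156]), array([-0.83885015, -0.54436241]), 173)
(array([376.86124402, 242.31100478]), array([0.52921108, 0.84849021]), 209)
```

View pics/s2.png

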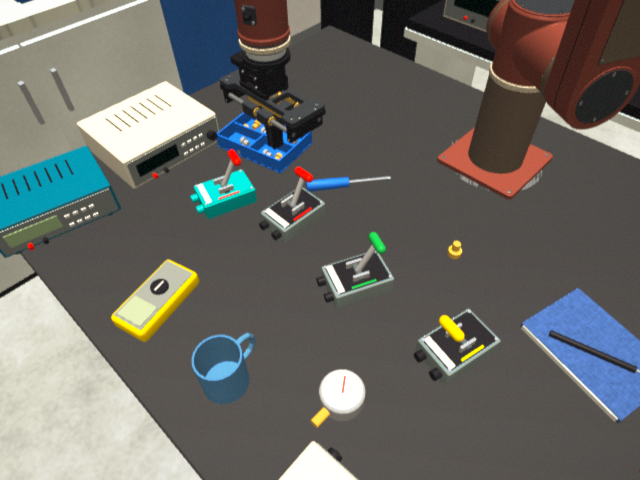

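Red is off: its bar is at (303,174), exactly the predicted off position, and the green bar at (377,242) is unmoved. Moving behind the green bar on the robot side.

step_arm --commands '[{"travel": [2, 6, 0], "delta_rot": [0, 0, 0.1]}, {"travel": [4, 12, 0], "delta_rot": [0, 0, 0.2]}, {"travel": [6, 18, 0], "delta_rot": [0, 0, 0.3]}, {"travel": [7.5, 25, 0], "delta_rot": [0, 0, 0.41]}, {"travel": [7.5, 25, 0], "delta_rot": [0, 0, 0.41]}, {"travel": [7.5, 25, 0], "delta_rot": [0, 0, 0.41]}, {"travel": [7.5, 25, 0], "delta_rot": [0, 0, 0.41]}]'

```text
time_s: 6.08
ee_pos: [440.4, 40.2, 220.5]
tool_rot: [0.212, 0.977, 0.001, -0.003]
contact_force: [-0.4, 0.3, 0.0]
width: 0.4
```

Run:
```python
from m import *
s=r.snapshot("wrist"); save(s,"w3.png"); st=r.get_state(); print(st["ee_pos"],st["tool_rot"])
p=proj(s,[486.3,20.3,110.6])[0]; print(p)
from scipy.spatial.transform import Rotation as Ro
print("bar in tool cm",Ro.from_quat(st["tool_rot"]).inv().apply(np.array([486.3,20.3,110.6])-st["ee_pos"])/10)
try: print(blob(s,"green",p))
except Exception as e: print(e)
```

```text
[440.45733025  40.07521687 220.67101517] [ 0.2120911   0.97724442  0.00111149 -0.00307748]
[324.71309417 300.43380826]
bar in tool cm [-5.06287952  0.09119463 10.9745758 ]
(array([297.75531915, 298.88297872]), array([-0.26561974,  0.96407788]), 94)
```

View pics/w3.png

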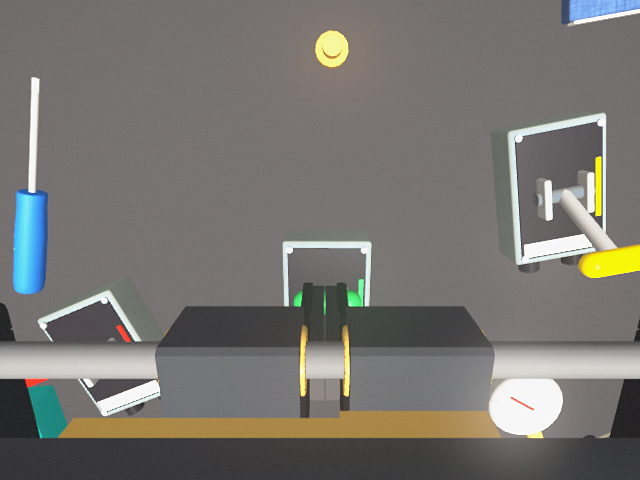

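The green bar shows on both sides of the fingers at row 300, so the tool is centred on it and aligned. Push it on.

step_arm --commands '[{"travel": [0, 0, 5], "delta_rot": [0, 0, 0]}, {"travel": [0, 0, 10], "delta_rot": [0, 0, 0]}, {"travel": [0, 0, 12.5], "delta_rot": [0, 0, 0]}, {"travel": [0, 0, 12.5], "delta_rot": [0, 0, 0]}]'

```text
time_s: 6.62
ee_pos: [437.9, 39.4, 93.4]
tool_rot: [0.213, 0.977, 0.001, -0.006]
contact_force: [-0.0, 0.6, 0.7]
width: 0.1
```

step_arm --commands '[{"travel": [-2, 0, 0], "delta_rot": [0, 0, 0]}, {"travel": [-3, 0, 0], "delta_rot": [0, 0, 0]}, {"travel": [-4, 0, 0], "delta_rot": [0, 0, 0]}, {"travel": [-5, 0, 0], "delta_rot": [0, 0, 0]}, {"travel": [-6, 0, 0], "delta_rot": [0, 0, 0]}, {"travel": [-7, 0, 0], "delta_rot": [0, 0, 0]}, {"travel": [-8, 0, 0], "delta_rot": [0, 0, 0]}, {"travel": [-8.7, 0, 0], "delta_rot": [0, 0, 0]}, {"travel": [-8.7, 0, 0], "delta_rot": [0, 0, 0]}]'

```text
time_s: 7.75
ee_pos: [517.5, 3.0, 92.4]
tool_rot: [0.213, 0.977, 0.001, -0.006]
contact_force: [-0.2, -0.1, 0.7]
width: 0.6
```

step_arm --commands '[{"travel": [2, 0, 0], "delta_rot": [0, 0, 0]}, {"travel": [3, 0, -5], "delta_rot": [0, 0, 0]}, {"travel": [5, 0, -10], "delta_rot": [0, 0, 0]}, {"travel": [9, 0, -15], "delta_rot": [0, 0, 0]}, {"travel": [9, 0, -15], "delta_rot": [0, 0, 0]}, {"travel": [9, 0, -15], "delta_rot": [0, 0, 0]}]'

```text
time_s: 8.5
ee_pos: [437.2, 40.0, 243.3]
tool_rot: [0.213, 0.977, 0.001, -0.005]
contact_force: [-0.6, -0.1, 0.6]
width: 0.2
```

Run:
```python
from m import *
a=r.snapshot("scene"); save(a,"s4.png")
for c,p in(("red",[447,-213,111]),("green",[551.7,-9.8,111]),("yellow",[543.7,221.3,112.3])):
    e=proj(a,p)[0]; print(c,e.round(1),blob(a,c,e)[0].round(1))
st=r.get_state(); print(st["ee_pos"],st["contact_force"],st["time_s"])
```

```text
red [302.9 173.6] [303.1 173.5]
green [340.4 253.5] [340.3 253.8]
yellow [451.7 328.1] [451.3 328. ]
[436.8346624   39.88615052 242.25095261] [-0.68321336 -0.57213337 -0.25473527] 8.55
```

View pics/s4.png

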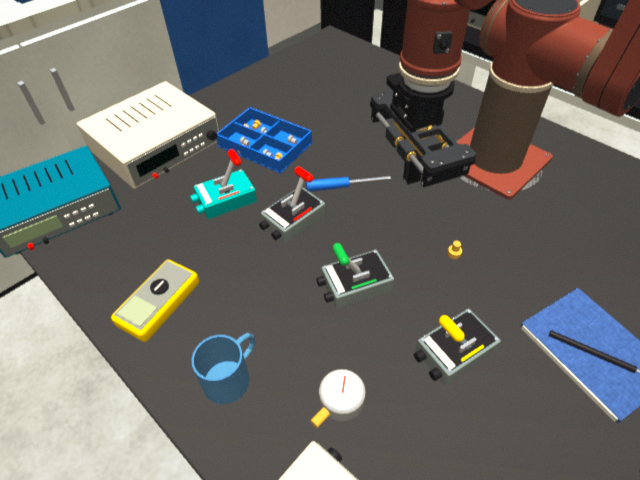

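The picture shows red off (303,174), green on (340,254) and yellow on (451,328), each within 0.5 px of its predicted stop. The arm is clear of everything.

```bash
python3 -c "
from workcell import r
print(r.hand_in())"
```

```text
the job is handed in; nothing more can be done
None
```

The bench is changed over to the standby feed. I pushed the red lever fully off first, checked it in the camera, and only then pushed the green lever fully on, using shut fingers from above. I didn't touch the yellow isolator or the turquoise look-alike.

In the last scene picture, the red, green and yellow bars were each within about 0.5 px of their predicted off, on and on positions. The fingers were 240 mm up and touching nothing, with about 1 N measured at the tool, the same as sensor noise. I handed the job in at about 8.6 s, and no check failed or disagreed.

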